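# Release the indexed tube carousel and hold its pin out

## Robot

A 7-joint arm with a two-finger parallel gripper is mounted at the origin on the work surface. World frame = base frame: x ahead of the robot, y to its left, z up, the work surface at z = 0. Lengths are in m, angles in rad, forces in N, time in s.
With the tool pointing down it reaches from about 0.4 to 0.9 m from the base axis. Payload 5.6 kg.
Tool frame: the origin (TCP) lies on the mounting face of the last link; the fingertips stand 190 mm ahead of it and the grasp point (between the pads) lies ahead of it (robot.grasp_offset is the z of the grasp point in the tool frame, in m); z points along the fingers, y is the line along which they close (so a half turn about z gives the same grasp; the last joint's range is limited). The gripper opens to 92 mm and grips with 3 to 60 N. Pads are 20 mm wide; open, the fingers measure 128 mm over their backs; the gripper's body (75 mm by 189 mm) begins 69 mm behind the grasp point.
Start: joints at [1.237, 0.468, -0.012, 1.603, 0.006, 1.071, -0.056], TCP at [0.186, -0.623, 0.405] pointing down, gripper open.
Joint ranges: [-2.53, 2.53], [-0.31, 2.02], [-1.57, 1.55], [0.28, 2.44], [-1.29, 4.43], [0.15, 1.84], [-2.92, 2.92]. Speed limits (rad/s): [2.57, 2.57, 3.14, 3.14, 3.14, 3.14, 3.14].

## Interface

Orientations are given as a 3x3 rotation matrix whose columns are the frame's x, y, z axes.
In Python, from bench import robot gives the robot as it stands.
- The arm moves only by the tool nudge_tcp, called after "Request:" as a command line: name --argument value ..., lists and objects as JSON in quotes. Schema: {"type":"object","properties":{"rows":{"type":"array","items":{"type":"array","items":{"type":"array","items":{"type":"number"},"minItems":5,"maxItems":5},"minItems":1,"maxItems":12},"minItems":1,"maxItems":1},"only":{"type":"string"},"quiet":{"type":"boolean"},"lines":{"type":"string"}},"required":["rows"],"additionalProperties":false}. rows is a list that holds a single list of rows (three levels of brackets), with 1 to 12 rows, each of 5 numbers: dx, dy, dz in parts of the range, where 1.0 means 500 mm, then a turn about the tool's z in parts of the range, where 1.0 means pi rad, then the finger opening in m; each row is the pose to reach, as a shift and turn from the pose commanded when the call began, along the tool's axes at that moment; what a row does not reach only later rows make up. A row lasts 1/8 s, in which the tool goes at most 0.0625 m and 0.188 rad, less where a joint would pass 70% of its speed; a pose out of reach is approached as far as the arm can. The fingers move at their own pace and stop on an object; the grip force is fixed at half the most. Time passes only in rows, so rows that do not move let the fingers close. The tool returns the time, the measured TCP pose, the force, the opening and the grip force at its end. only (a regular expression) keeps the lines of the reply that match it, lines (a string "A,B") keeps lines A to B, and quiet returns only ok. Input that does not fit is refused with a message, and nothing moves.
- robot.state(): the state, without advancing time (a new reading comes with each control period).
- robot.camera(name): name is "scene" or "top" or "wrist"; returns (picture, depth): 384x512x3 uint8, red, green, blue; 384x512 float32, m along the optical axis (not along the pixel's ray), 0 where there is no reading.
- robot.get_calibration(name): a dict with "K" (3x3 intrinsics, pixels), "world_from_camera" (4x4, takes a point from camera to world coordinates). Camera axes: x right, y down, z forward; pixel columns grow to the right and rows downward; lengths in m; the calibration is good to about 2 mm. A picture is of the moment at which its call begins: read the wrist's pose just before it. get_calibration takes no time and is no camera call; for the wrist camera it gives the pose at the moment of the call.
- robot.hand_in(): hands the job in; it is judged then, once.
Trained networks look in the newest picture that a camera, given by its name, has taken for a name from the list of things; names that differ only in an ending like _2 or _b are one class to them, and where a whole thing is asked for, a point or a joint stands for the part that bears it (a point fixed in the world has none). Each returns a list of dicts, best first, with "score" (0 to 1); they miss things now and then, are a little off and sometimes report something else, mostly with a low value. They report only what shows in the picture. A call takes as long as a camera call.
- robot.search_frame(name, camera): "pixel" ([column, row] in pixels, amid what is visible of it).
The state is a dict: "t": time; "joint_positions": joint angles; "dq": joint speeds; "tau": joint torques, N m; "eef_pos": TCP position; "eef_rot": TCP orientation; "ft_force": force on the tool from outside, world axes, zero at the start; "ft_torque": the same for the moment, N m; "finger_gap": finger opening in m; "finger_force": force on a finger pad.
Only numpy, scipy, OpenCV 4.12 (cv2) and the standard library are available. Lean on these libraries where they do the work, as an engineer would, in place of code of your own. Each camera call takes 0.05 s, during which the arm holds its last target. There are 200 camera calls.

## Task

Unlock the tube carousel's index plunger by turning its brass hex collar anticlockwise to its stop, then pull the black plunger knob straight up as far as it goes and hold it there while the sprung carousel swings round to its loading stop. Finish while still holding the plunger fully up in the gripper, collar still unlocked; do not knock the bottle, tube rack or tip box out of place.

Things in the scene. Friction and masses are not known exactly. Their poses are not given: they have to be found in the camera images.
- stand: White round carousel stand, 216 mm across, fixed; origin: centre of its underside, on the carousel's vertical axis, z up. On its -x side an aluminium pillar carries a bracket arm, 44 mm wide, over the carousel rim; its flat top is 88 mm above the bench. The vertical plunger axis is at (-90, 0) mm. The pink carousel (204 mm disc, tubes up to 80 mm above the bench) turns under the bracket.
- carousel (a joint): Turn of the pink carousel about its vertical axis, rad, positive anticlockwise from above. A spring drives it; the index pin in a rim hole keeps it at about 0. Once the pin is clear it turns by itself in some 3 s to its loading stop at 1.57, passing one more index hole halfway, where the pin would drop in if let down.
- collar_mid (a point): Centre of the brass hexagonal locking collar on the plunger axis, 98 mm above the bench. Hexagon 36 mm across flats, 88 to 108 mm above the bench, standing on the bracket; flats face this point's x axis and every 60 degrees from it; the point turns with the collar (z up). Two brass hooks on top, within the outline, up to 117.5 mm, overhang the plunger's red cross pin until unlocked.
- collar (a joint): Turn of the captive collar, rad, positive anticlockwise from above (unlocking). It starts between 0 and 0.35 (locked: the plunger can rise only 1 mm), frees the plunger beyond about 1.25, stop at 1.5. Light friction (0.1 N m); it stays where left.
- plunger_knob (a point): Centre of the top face of the black cylindrical pull knob, on the vertical plunger axis; z up. Knob 22 mm in diameter, 28 mm tall, from 121 to 149 mm above the bench when down; below it a thin stem with a red cross pin goes through the collar. It slides straight up and down only.
- plunger (a joint): Lift of the plunger, m: 0 seated in its hole in the carousel (10 mm deep), stop at 0.016 fully up. A spring pushes it down with about 6 N at 0 and 12.5 N fully up; it returns when released.
- rack: Bystander: pink micro tube rack, 120 x 60 x 56 mm with tubes, loose; origin at the centre of its underside.
- tip_box: Bystander: white box with orange lid, 122 x 87 x 66 mm, loose; origin at the centre of its underside.
- bottle: Bystander: amber reagent bottle with blue cap, 60 mm in diameter, 115 mm tall, loose; origin at the centre of its underside.

How it is judged:
On the way, in this order (a step that is already met when the one before it is completed fails the run):
1. the collar is unlocked while the plunger is still down (value of joint collar above 1.3 rad and value of joint plunger below 0.004 m), for 0.1 s.
2. the plunger is pulled fully up by the fingers (value of joint plunger above 0.0135 m and contact force between the fingers and plunger above 3 N), for 0.2 s.
At the end, for the whole second after the job is handed in: The fingers hold the plunger at least 13.5 mm up (stop at 16 mm) with more than 3 N on it, the collar stands beyond 1.3 rad, and the carousel has swung to its loading stop (1.5 rad or more) (all of step 2 and value of joint collar above 1.3 rad and value of joint carousel between 1.5 and 1.62 rad); the arm keeps its last pose, push and grip.
It fails at once if the bottle is knocked out of place (moved more than 20 mm) (distance of bottle from where it was at the start of the episode above 0.02 m).
It fails at once if the tube rack is knocked out of place (moved more than 20 mm) (distance of rack from where it was at the start of the episode above 0.02 m).
It fails at once if the tip box is knocked out of place (moved more than 20 mm) (distance of tip_box from where it was at the start of the episode above 0.02 m).
It also fails if it takes over 45 s, if anything falls off the work surface, if the arm or the gripper's body presses on something with over 40 N, if the wrist force passes 120 N, or if a joint passes its speed limit or range.

## Working session

There is one attempt and no reset: what is moved stays moved. The work goes in short steps, Python scripts to look and compute and a tool call to move; the robot and the scene stay as the last step left them, time stands still between calls to the robot, and variables do not carry over. Pictures are saved under pics/ and viewed, at most 10 in all, crops included, and the job is handed in when it is done.

```bash
mkdir -p pics
```

Create h.py:
```python
import numpy as np, cv2
from bench import robot
def cam(n):
    s=robot.state(); cal=robot.get_calibration(n); im,d=robot.camera(n)
    return s,np.array(cal["K"]),np.array(cal["world_from_camera"]),im,d
def pts(K,T,d):
    v,u=np.indices(d.shape); P=np.stack([(u-K[0,2])/K[0,0]*d,(v-K[1,2])/K[1,1]*d,d],-1)
    W=P@T[:3,:3].T+T[:3,3]; W[d<=0]=np.nan; return W
```

Run:
```python
from h import *
print(robot.grasp_offset, robot.state()["eef_rot"])
for n in ("top","scene"):
    s,K,T,im,d=cam(n); cv2.imwrite(f"pics/{n}0.png",im[...,::-1]); W=pts(K,T,d)
    for k in ("plunger_knob","collar_mid","stand","bottle","rack","tip_box"):
        for r in robot.search_frame(k,n)[:2]:
            u,v=map(int,np.round(r["pixel"])); print(n,k,round(r["score"],2),u,v,np.round(W[v,u],3))
print(robot.state()["t"])
```

```text
0.1714 [[ 9.58044858e-01  2.86617630e-01 -6.19771101e-04]
 [ 2.86618276e-01 -9.58043430e-01  1.65844348e-03]
 [-1.18428491e-04 -1.76650097e-03 -9.99998433e-01]]
top plunger_knob 0.63 321 251 [ 0.447 -0.077  0.151]
top collar_mid 0.17 396 206 [ 0.565 -0.294  0.046]
top stand 0.6 316 222 [ 0.526 -0.079  0.074]
top bottle 0.57 292 145 [ 0.723 -0.026  0.095]
top rack 0.81 396 206 [ 0.565 -0.294  0.046]
top tip_box 0.96 232 227 [0.52  0.134 0.066]
scene plunger_knob 0.63 266 135 [ 0.457 -0.077  0.134]
scene collar_mid 0.49 267 145 [ 0.46  -0.068  0.105]
scene stand 0.94 245 176 [ 0.553 -0.051  0.061]
scene bottle 0.87 194 221 [ 0.75  -0.011  0.072]
scene rack 0.94 186 138 [ 0.588 -0.273  0.061]
scene rack 0.3 267 132 [ 0.456 -0.075  0.145]
scene tip_box 0.77 302 222 [0.547 0.162 0.067]
0.7
```

Run:
```python
from h import *
im=cv2.imread("pics/top0.png"); cv2.imwrite("pics/topc.png",cv2.resize(im[130:310,210:440],None,fx=3.3,fy=3.3,interpolation=cv2.INTER_CUBIC))
```

```text
(no output)
```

View pics/topc.png

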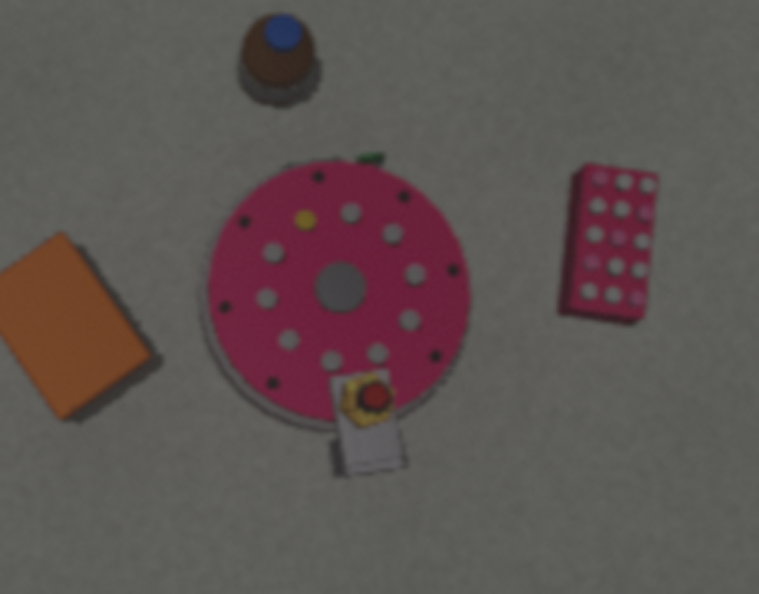

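View pics/scene0.png

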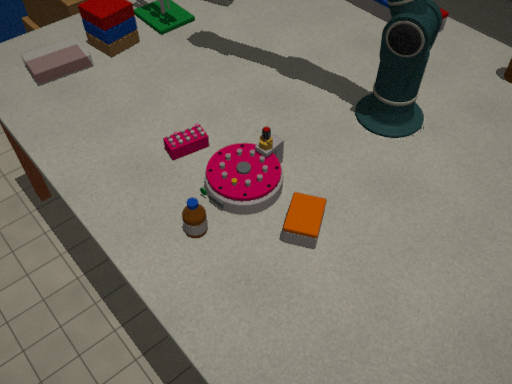

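The top view shows the knob (red top) at about pixel (323, 250), the hex collar under it, and the bracket toward the robot. The tip box, rack and bottle are all well clear. In the scene view the layout is the same. Next I'll move above the knob for a wrist-camera view.

Units first: shifts go in shares of 500 mm and turns go in shares of pi rad. So -0.448 m / 0.5 = -0.896, 0.4066 m / 0.5 = 0.8132.

Request:
nudge_tcp --rows '[[[0.8132,-0.896,-0.12,0,0.092],[0.8132,-0.896,-0.12,0,0.092],[0.8132,-0.896,-0.12,0,0.092],[0.8132,-0.896,-0.12,0,0.092],[0.8132,-0.896,-0.12,0,0.092],[0.8132,-0.896,-0.12,0,0.092],[0.8132,-0.896,-0.12,0,0.092],[0.8132,-0.896,-0.12,0,0.092],[0.8132,-0.896,-0.12,0,0.092],[0.8132,-0.896,-0.12,0,0.092],[0.8132,-0.896,-0.12,0,0.092],[0.8132,-0.896,-0.12,0,0.092]]]'

```text
t: 2.2
eef_pos: [0.4471, -0.0777, 0.4645]
eef_rot: [[0.958, 0.286, -0.001], [0.286, -0.958, -0.001], [-0.001, 0.0, -1.0]]
ft_force: [-0.2, 0.5, -0.3]
finger_gap: 0.0919
finger_force: 0.0
```

Run:
```python
from h import *
s,K,T,im,d=cam("wrist"); cv2.imwrite("pics/w1.png",im[...,::-1]); W=pts(K,T,d); np.savez("w1",W=W,im=im,K=K,T=T)
print(s["joint_positions"],s["eef_pos"],"\n",s["eef_rot"],"\n",T)
for k in ("plunger_knob","collar_mid"):
    for r in robot.search_frame(k,"wrist")[:2]:
        u,v=map(int,np.round(r["pixel"])); print(k,r["score"],u,v,W[v,u])
```

```text
[ 0.52045474  0.09810643 -0.44585538  1.96618693  0.04839298  1.08781908
 -1.2268395 ] [ 0.44714477 -0.07773501  0.4645111 ] 
 [[ 9.58245263e-01  2.85947059e-01 -5.44068145e-04]
 [ 2.85946762e-01 -9.58245340e-01 -5.62922659e-04]
 [-6.82316843e-04  3.83843446e-04 -9.99999694e-01]] 
 [[ 2.85424036e-01 -9.15201656e-01 -2.84497890e-01  5.28075620e-01]
 [-9.58401325e-01 -2.72603423e-01 -8.45829456e-02 -5.31137654e-02]
 [-1.44646783e-04  2.96805160e-01 -9.54938048e-01  4.45393187e-01]
 [ 0.00000000e+00  0.00000000e+00  0.00000000e+00  1.00000000e+00]]
plunger_knob 0.87 260 179 [ 0.45521685 -0.08133893  0.15127763]
collar_mid 0.82 257 168 [ 0.45733731 -0.07764456  0.10943725]
```

View pics/w1.png

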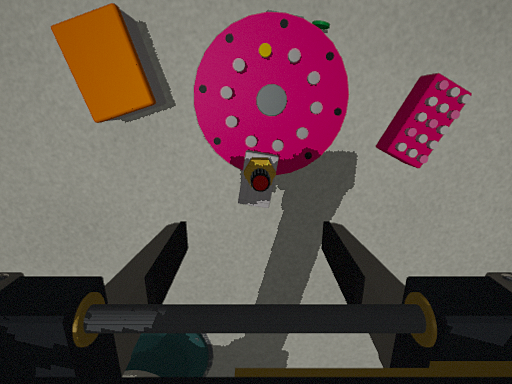

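The wrist view shows the knob at (260, 181) with the brass collar behind it at about (260, 165). I'll measure the knob top, collar and bracket from depth.

Run:
```python
from h import *
D=np.load("w1.npz"); W,im,K,T=D["W"],D["im"],D["K"],D["T"]; print(K[0,0])
near=np.hypot(W[...,0]-.45,W[...,1]+.08)<.06
k=near&(W[...,2]>.143)&(W[...,2]<.156); P=W[k]; print("knob",k.sum(),cv2.minEnclosingCircle(P[:,:2].astype(np.float32)),P.mean(0))
b=near&(W[...,2]>.084)&(W[...,2]<.093); P=W[b]; print("bracket",b.sum(),cv2.minAreaRect(P[:,:2].astype(np.float32)),P.mean(0))
c=near&(W[...,2]>.100)&(W[...,2]<.114); P=W[c]; print("collar",c.sum(),P.mean(0),P.min(0),P.max(0))
g=(W[...,2]>.05)&(W[...,2]<.07)&(np.hypot(W[...,0]-.54,W[...,1]+.06)<.14); print("disc",cv2.minEnclosingCircle(W[g][:,:2].astype(np.float32)))
cv2.imwrite("pics/w1c.png",cv2.resize(im[140:215,220:300,::-1],None,fx=7.5,fy=7.5,interpolation=cv2.INTER_CUBIC))
```

```text
275.27731287572016
knob 319 ((0.4513293206691742, -0.08259236812591553), 0.012018101289868355) [ 0.45247414 -0.08247218  0.14974237]
bracket 911 ((0.4365715980529785, -0.08468425273895264), (0.07428517937660217, 0.04404088854789734), 6.972127914428711) [ 0.4309116  -0.08391509  0.08844733]
collar 275 [ 0.46071451 -0.08018567  0.10838641] [ 0.43246516 -0.10201176  0.10007747] [ 0.47137962 -0.06334857  0.11382953]
disc ((0.5406625866889954, -0.07202465087175369), 0.10181791335344315)
```

View pics/w1c.png

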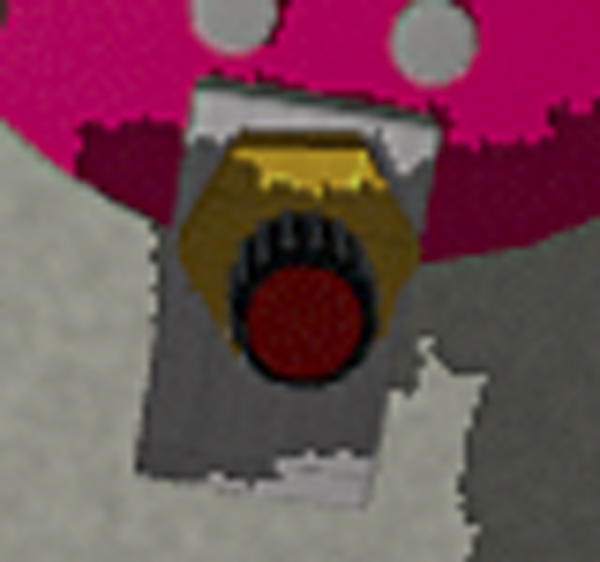

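The crop shows the collar's far flat nearly parallel to the image rows (edge (240,140)–(365,138)), so a flat faces close to tool x. I'll fit the angle numerically.

Run:
```python
from h import *
D=np.load("w1.npz"); W,im,K,T=D["W"],D["im"],D["K"],D["T"]
c=np.array([.4513,-.0826]); hsv=cv2.cvtColor(im,cv2.COLOR_RGB2HSV)
br=(hsv[...,0]>15)&(hsv[...,0]<33)&(hsv[...,1]>120)&(np.hypot(W[...,0]-c[0],W[...,1]-c[1])<.027)
print("brass px",br.sum())
# render silhouette of prism + hooks ignored; compare to brass mask (visible = outside knob)
def proj(P):
    Q=(P-T[:3,3])@T[:3,:3]; return Q[:,:2]/Q[:,2:]*K[0,0]+K[:2,2]
def hexa(a,z,cc): 
    t=a+np.pi/6+np.arange(6)*np.pi/3; R=.018/np.cos(np.pi/6); return np.c_[cc[0]+R*np.cos(t),cc[1]+R*np.sin(t),np.full(6,z)]
def mask(P):
    m=np.zeros((384*8,512*8),np.uint8); cv2.fillConvexPoly(m,cv2.convexHull(np.round(proj(P)*8+3.5).astype(np.int32)),1); return cv2.resize(m.astype(np.float32),(512,384),interpolation=cv2.INTER_AREA)
t=np.linspace(0,2*np.pi,40)
res=[]
for dx in (-.001,0,.001):
  for dy in (-.001,0,.001):
    cc=c+[dx,dy]; kn=mask(np.vstack([np.c_[cc[0]+.0115*np.cos(t),cc[1]+.0115*np.sin(t),np.full(40,z)] for z in (.121,.149)]))
    for a in range(-10,50,2):
      m=mask(np.vstack([hexa(np.radians(a),z,cc) for z in (.088,.108)]))*(1-kn)
      res.append((np.abs(m-br).sum(),a,dx,dy))
res.sort(); print(res[:8])
```

```text
brass px 1517
[(np.float32(1160.4578), 18, -0.001, 0), (np.float32(1161.1577), 16, -0.001, 0), (np.float32(1162.7969), 14, -0.001, 0), (np.float32(1163.2605), 20, -0.001, 0), (np.float32(1166.905), 14, -0.001, -0.001), (np.float32(1167.0491), 16, -0.001, -0.001), (np.float32(1167.2063), 18, -0.001, -0.001), (np.float32(1167.4553), 20, -0.001, -0.001)]
```

In the tool's units: 0.183 m / 0.5 = 0.366, 0.0058 m / 0.5 = 0.0116, 0.5236 rad / 3.1416 = 0.1667.

Request:
nudge_tcp --rows '[[[0.0048,0.0116,0.08,0.0573,0.092],[0.0048,0.0116,0.16,0.1146,0.092],[0.0048,0.0116,0.24,0.1667,0.092],[0.0048,0.0116,0.32,0.1667,0.092],[0.0048,0.0116,0.366,0.1667,0.092],[0.0048,0.0116,0.366,0.1667,0.092]]]'

```text
t: 3.1
eef_pos: [0.4505, -0.0827, 0.2803]
eef_rot: [[0.973, -0.232, -0.004], [-0.232, -0.973, 0.001], [-0.004, 0.0, -1.0]]
ft_force: [0.2, 0.5, 0.4]
finger_gap: 0.0918
finger_force: 0.0
```

Run:
```python
from h import *
s,K,T,im,d=cam("wrist"); cv2.imwrite("pics/w2.png",im[...,::-1]); print(s["joint_positions"],s["ft_force"])
```

```text
[ 0.40928111  0.36753317 -0.35016731  2.13764898  0.19918058  0.67069872
 -1.88185029] [0.18083981 0.54779595 0.37345542]
```

View pics/w2.png

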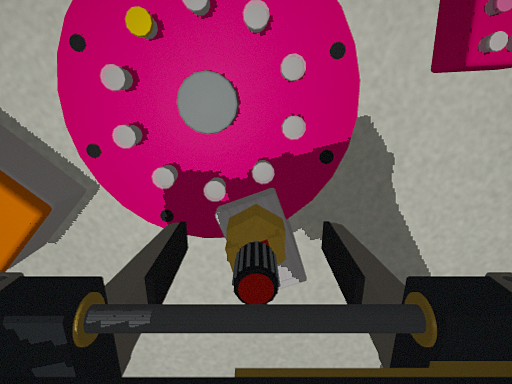

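The view shows the collar centred between the pads at (256, 235), its side flats parallel to the pads, with the knob at (256, 288). Next I'll close on it.

In the tool's units: -0.001 m / 0.5 = -0.002.

Request:
nudge_tcp --rows '[[[0,0,-0.002,0,0.03],[0,0,-0.002,0,0.03],[0,0,-0.002,0,0.03],[0,0,-0.002,0,0.03],[0,0,-0.002,0,0.03],[0,0,-0.002,0,0.03],[0,0,-0.002,0,0.03],[0,0,-0.002,0,0.03]]]'

```text
t: 4.15
eef_pos: [0.4512, -0.0831, 0.2827]
eef_rot: [[0.973, -0.232, -0.001], [-0.232, -0.973, -0.002], [-0.0, 0.002, -1.0]]
ft_force: [-1.2, -5.0, 0.8]
finger_gap: 0.0357
finger_force: 29.9
```

In the tool's units: -1.27 rad / 3.1416 = -0.4043.

Request:
nudge_tcp --rows '[[[0,0,0,-0.0414,0.03],[0,0,0,-0.0828,0.03],[0,0,0,-0.1241,0.03],[0,0,0,-0.1655,0.03],[0,0,0,-0.2069,0.03],[0,0,0,-0.2483,0.03],[0,0,0,-0.2897,0.03],[0,0,0,-0.331,0.03],[0,0,0,-0.3724,0.03],[0,0,0,-0.4043,0.03],[0,0,0,-0.4043,0.03]]]'

```text
t: 5.52
eef_pos: [0.4512, -0.0829, 0.2827]
eef_rot: [[0.51, 0.86, -0.001], [0.86, -0.51, -0.001], [-0.002, 0.0, -1.0]]
ft_force: [-1.7, -4.3, 2.1]
finger_gap: 0.0358
finger_force: 29.9
```

Run:
```python
from h import *
s=robot.state(); R=s["eef_rot"]; print(s["ft_torque"],np.arctan2(R[1][0],R[0][0]),s["joint_positions"])
```

```text
[-1.28300891  0.18514626  0.10582085] 1.035559344588892 [ 0.6527383   0.4214817  -0.64143987  2.12145295  0.38572927  0.71360527
 -0.77871239]
```

In the tool's units: -0.04 rad / 3.1416 = -0.0127.

Request:
nudge_tcp --rows '[[[0,0,0,-0.0127,0.03],[0,0,0,-0.0127,0.03]]]'

```text
t: 5.78
eef_pos: [0.4512, -0.0829, 0.2827]
eef_rot: [[0.476, 0.879, -0.001], [0.879, -0.476, -0.002], [-0.002, 0.0, -1.0]]
ft_force: [-1.9, -4.7, 3.3]
finger_gap: 0.0358
finger_force: 29.9
```

```bash
python3 -c "
from h import *
s=robot.state(); R=s['eef_rot']; print(s['ft_torque'],np.arctan2(R[1][0],R[0][0]))"
```

```text
[-1.25336342  0.13253564  0.09840515] 1.07473510097178
```

Request:
nudge_tcp --rows '[[[0,0,0,-0.0127,0.03],[0,0,0,-0.0127,0.03]]]'

```text
t: 6.02
eef_pos: [0.4512, -0.0829, 0.2827]
eef_rot: [[0.442, 0.897, -0.001], [0.897, -0.442, -0.001], [-0.002, -0.0, -1.0]]
ft_force: [-1.9, -5.6, 2.5]
finger_gap: 0.0358
finger_force: 30.0
```

```bash
python3 -c "
from h import *
s=robot.state(); R=s['eef_rot']; print(s['ft_torque'],np.arctan2(R[1][0],R[0][0]))"
```

```text
[-1.20691072  0.18571444 -0.22356177] 1.1134500429713887
```

In the tool's units: -0.03 rad / 3.1416 = -0.0095.

Request:
nudge_tcp --rows '[[[0,0,0,-0.0095,0.03],[0,0,0,-0.0095,0.03]]]'

```text
t: 6.28
eef_pos: [0.4512, -0.0831, 0.2827]
eef_rot: [[0.418, 0.909, -0.001], [0.909, -0.418, -0.001], [-0.001, -0.001, -1.0]]
ft_force: [-2.1, -4.5, 2.2]
finger_gap: 0.0359
finger_force: 30.2
```

```bash
python3 -c "
from h import *
s=robot.state(); R=s['eef_rot']; print(s['ft_torque'],np.arctan2(R[1][0],R[0][0]))"
```

```text
[-1.18104626  0.25307156 -1.22290329] 1.139737834924837
```

The torque rose to -1.2 N m, so the collar is at its stop. I'll relax, open and move up to the knob.

In the tool's units: -0.0285 m / 0.5 = -0.057, -0.015 m / 0.5 = -0.03, 0.02 rad / 3.1416 = 0.0064.

Request:
nudge_tcp --rows '[[[0,0,0,0.0064,0.03],[0,0,0,0.0064,0.07],[0,0,0,0.0064,0.07],[0,0,0,0.0064,0.07],[0,0,-0.03,0.0064,0.07],[0,0,-0.057,0.0064,0.07],[0,0,-0.057,0.0064,0.07]]]'

```text
t: 7.15
eef_pos: [0.4519, -0.0819, 0.3127]
eef_rot: [[0.43, 0.903, 0.003], [0.903, -0.43, -0.001], [0.0, 0.003, -1.0]]
ft_force: [0.4, -0.7, -0.6]
finger_gap: 0.07
finger_force: 0.0
```

Run:
```python
from h import *
s,K,T,im,d=cam("wrist"); cv2.imwrite("pics/w3.png",im[...,::-1])
```

```text
(no output)
```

View pics/w3.png

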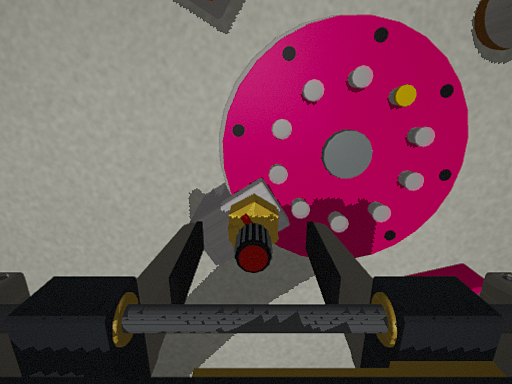

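The knob is centred between the pads at (254, 250) and the collar has turned below it. I'll close on the knob.

In the tool's units: 0.001 m / 0.5 = 0.002.

Request:
nudge_tcp --rows '[[[0,0,0.002,0,0.015],[0,0,0.002,0,0.015],[0,0,0.002,0,0.015],[0,0,0.002,0,0.015],[0,0,0.002,0,0.015],[0,0,0.002,0,0.015],[0,0,0.002,0,0.015]]]'

```text
t: 8.07
eef_pos: [0.4515, -0.0819, 0.3101]
eef_rot: [[0.429, 0.903, 0.0], [0.903, -0.429, -0.0], [0.0, 0.0, -1.0]]
ft_force: [1.4, -1.1, -2.1]
finger_gap: 0.0209
finger_force: 30.0
```

Request:
nudge_tcp --rows '[[[0,0,-0.008,0,0.015],[0,0,-0.016,0,0.015],[0,0,-0.024,0,0.015],[0,0,-0.028,0,0.015],[0,0,-0.028,0,0.015]]]'

```text
t: 8.7
eef_pos: [0.4514, -0.0819, 0.3242]
eef_rot: [[0.429, 0.903, 0.0], [0.903, -0.429, 0.0], [0.0, 0.0, -1.0]]
ft_force: [4.7, -0.9, -12.5]
finger_gap: 0.021
finger_force: 30.0
```

In the tool's units: -0.002 m / 0.5 = -0.004, -0.001 m / 0.5 = -0.002.

Request:
nudge_tcp --rows '[[[0,0,-0.002,0,0.015],[0,0,-0.004,0,0.015],[0,0,-0.004,0,0.015]]]'

```text
t: 9.07
eef_pos: [0.4514, -0.0819, 0.326]
eef_rot: [[0.429, 0.903, 0.0], [0.903, -0.429, 0.0], [0.0, 0.0, -1.0]]
ft_force: [5.1, -0.3, -12.3]
finger_gap: 0.0213
finger_force: 30.0
```

Request:
nudge_tcp --rows '[[[0,0,-0.001,0,0.015],[0,0,-0.001,0,0.015],[0,0,-0.001,0,0.015],[0,0,-0.001,0,0.015],[0,0,-0.001,0,0.015],[0,0,-0.001,0,0.015],[0,0,-0.001,0,0.015],[0,0,-0.001,0,0.015],[0,0,-0.001,0,0.015],[0,0,-0.001,0,0.015],[0,0,-0.001,0,0.015],[0,0,-0.001,0,0.015]]]'

```text
t: 10.58
eef_pos: [0.4514, -0.0819, 0.3262]
eef_rot: [[0.429, 0.903, 0.0], [0.903, -0.429, 0.0], [0.0, -0.0, -1.0]]
ft_force: [5.8, -0.1, -15.4]
finger_gap: 0.0215
finger_force: 30.0
```

Request:
nudge_tcp --rows '[[[0,0,0,0,0.015],[0,0,0,0,0.015],[0,0,0,0,0.015],[0,0,0,0,0.015],[0,0,0,0,0.015],[0,0,0,0,0.015],[0,0,0,0,0.015],[0,0,0,0,0.015],[0,0,0,0,0.015],[0,0,0,0,0.015],[0,0,0,0,0.015],[0,0,0,0,0.015]]]'

```text
t: 12.08
eef_pos: [0.4514, -0.0819, 0.3262]
eef_rot: [[0.429, 0.903, 0.0], [0.903, -0.429, 0.0], [0.0, 0.0, -1.0]]
ft_force: [6.7, -1.7, -16.3]
finger_gap: 0.0215
finger_force: 30.0
```

Request:
nudge_tcp --rows '[[[0,0,0,0,0.015],[0,0,0,0,0.015],[0,0,0,0,0.015],[0,0,0,0,0.015],[0,0,0,0,0.015],[0,0,0,0,0.015],[0,0,0,0,0.015],[0,0,0,0,0.015],[0,0,0,0,0.015],[0,0,0,0,0.015],[0,0,0,0,0.015],[0,0,0,0,0.015]]]'

```text
t: 13.58
eef_pos: [0.4514, -0.0819, 0.3262]
eef_rot: [[0.429, 0.903, 0.0], [0.903, -0.429, 0.0], [0.0, -0.0, -1.0]]
ft_force: [7.2, -0.6, -15.7]
finger_gap: 0.0209
finger_force: 30.0
```

Run:
```python
from h import *
s,K,T,im,d=cam("wrist"); cv2.imwrite("pics/w4.png",im[...,::-1])
```

```text
(no output)
```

View pics/w4.png

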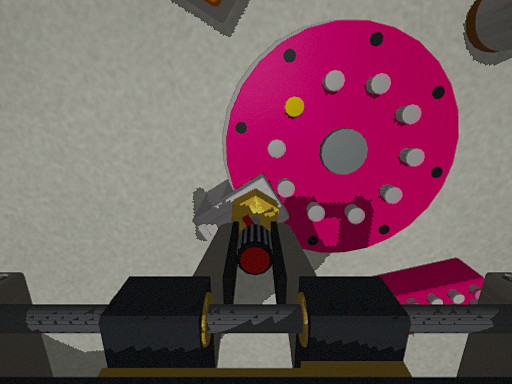

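The yellow tube has gone from (404, 95) to (294, 106) about the hub at (345, 152). That is about 90° anticlockwise, so the carousel is at its loading stop. The plunger is held at its stop with about 16 N. I'll hand in.

```bash
python3 -c "
from bench import robot
print(robot.hand_in())"
```

```text
the job is handed in; nothing more can be done
None
```

I handed the job in with the collar turned to its unlocked stop, the plunger held fully up in the gripper (about 16 N), and the carousel swung about 90° to its loading stop; the hand-in returned no verdict.

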